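# Build up the slat crib and hang the fishplate clip astride it

### The arm

A 6-joint arm with a two-finger parallel gripper is mounted at the origin on the work surface. World frame = base frame: x ahead of the robot, y to its left, z up, the work surface at z = 0. Lengths are in m, angles in rad, forces in N, time in s.
With the tool pointing down it reaches from about 0.4 to 0.925 m from the base axis. Payload 3.4 kg.
Tool frame: the origin (TCP) lies at the centre of the arm's flange, where the gripper is bolted on; the fingertips stand 173 mm ahead of it and the grasp point (between the pads) lies 155 mm ahead of it (tcp_to_grasp is the z of the grasp point in the tool frame, in m); z points along the fingers, y is the line along which they close (so a half turn about z gives the same grasp; the last joint's range is limited). The gripper opens to 85 mm and grips with 20 to 120 N. Pads are 22 mm wide; open, the fingers measure 114 mm over their backs; the gripper's body (76 mm by 85 mm) begins 54 mm behind the grasp point. The pads swing forward as they close: fully open they stand 13 mm farther back than shut.
Start: joints at [-1.296, 0.307, 1.506, -0, 1.328, -0.073], TCP at [0.196, -0.54, 0.405] pointing down, gripper open.
Joint ranges: [-3.12, 3.12], [-1.05, 2.28], [0.14, 2.33], [-1.42, 4.57], [0.1, 2.73], [-2.68, 2.68]. Speed limits (rad/s): [2.57, 2.57, 3.14, 3.14, 3.14, 3.14].

### API

Orientations are given as a unit quaternion [x, y, z, w].
In Python, from bench import * gives the robot as it stands. The module is installed in compiled form; this text tells all that it offers.
- The arm moves only by the tool arm_command, never from a script. Its argument "motion" is a list of rows, each a list of 7 numbers: the turn, a rotation vector about the tool's x, y, z in units of 1.5 rad (1.0 is 1.5 rad), then the shift along the tool's x, y, z in units of 500 mm (1.0 is 500 mm), then the closure, from 0 (fully open) to 1 (shut). In form: [[ax, ay, az, dx, dy, dz, gripper], ...]. A call has 1 to 20 rows; each row is the pose to reach, as a shift and turn from the pose commanded when the call began, along the tool's axes at that moment; what a row does not reach only later rows make up. A row lasts 1/8 s, in which the tool goes at most 62.5 mm and 10.7 degrees, less where a joint would pass 70% of its speed; a pose out of reach is approached as far as the arm can. A call with a number of a shift or a turn outside -1 to 1 is refused whole. A call with a gripper value outside its range is refused whole. The fingers move at their own pace and stop on an object; the grip force is fixed at half the most. Time passes only in rows, so rows that repeat a pose let the fingers close. It gives the time, the measured TCP pose, the force, the opening and the grip force at its end, in the units of the state.
- get_obs(): the state, without advancing time (a new reading comes with each control period).
- read_camera(name): name is "scene" or "top" or "wrist"; returns the picture (400x640x3 uint8, red, green, blue); there is no depth.
- get_calibration(name): a dict with "fx", "fy", "cx", "cy" (pixels), "R" (3x3) and "t" (3): a world point X has camera coordinates R X + t; the wrist camera has in their place "hand_eye" (4x4, takes a point from camera to tool coordinates, whose origin is the TCP and whose axes are the flange's). Camera axes: x right, y down, z forward; pixel columns grow to the right and rows downward; lengths in m; the calibration is good to about 2 mm. A picture is of the moment at which its call begins: read the wrist's pose just before it. get_calibration takes no time and is no camera call.
- finish_job(): hands the job in; it is judged then, once.
The state is a dict: "time": time; "joints": joint angles; "joint_velocities": joint speeds; "joint_efforts": joint torques, N m; "tool_pos": TCP position; "tcp_rot": TCP orientation; "wrist_force": force on the tool from outside, world axes, zero at the start; "moment": the same for the moment, N m; "opening": finger opening in m; "finger_force": force on a finger pad.
Only numpy, scipy, OpenCV 4.12 (cv2) and the standard library are available. Lean on these libraries where they do the work, as an engineer would, in place of code of your own. Each camera call takes 0.05 s, during which the arm holds its last target. There are 200 camera calls.

### The job

Finish the little wooden crib: lay the short slat across the two nailed bearers, in the empty place at the opposite end from the slat already lying there, then lay the long slat crosswise over the middle of those two. Last, hang the black iron clip astride the middle of the long slat, one leg down each side. Lay things down rather than dropping them, and leave the bolts and the inspection tools where they are.

Things in the scene. Friction and masses are not known exactly. Their poses are not given: they have to be found in the camera images.
- crib: Begun crib, fixed: plywood board 170 (x) x 128 (y) x 10 mm with two dark bearers nailed on along x, each 170 x 28 x 20 mm, at y = -50 and +50 mm, tops 30 mm above the worktop. Origin: centre of the underside, z up. Second layer lies along y at x = -50 (empty) and x = +50 mm (laid_slat), third along x at y = 0. Yaw varies widely, so the empty place may be near or far.
- crib_gap (a point): Empty place of the second layer: where the centre of the short slat's underside belongs, at (-50, 0, 30) mm in the crib's frame; the slat's length goes along the crib's y.
- crib_top (a point): Place of the third layer: where the centre of the long slat's underside belongs, at (0, 0, 50) mm in the crib's frame; the slat's length goes along the crib's x.
- laid_slat: Wooden slat 150 x 28 x 20 mm already lying loose on the bearers, at about (+50, 0, 30) mm in the crib's frame, its length along the crib's y. It stays there. Origin: centre of its underside; x along its length, z up.
- short_slat: Short wooden slat, 150 (x) x 28 (y) x 20 (z) mm, about 65 g, lying flat on the worktop left or right of the crib. Origin: centre of its underside; x along its length, z up.
- long_slat: Long wooden slat, 200 (x) x 28 (y) x 20 (z) mm, about 85 g, lying flat on the worktop on the other side of the crib. Origin: centre of its underside; x along its length, z up.
- clip: Black iron clip, about 190 g: upside-down U standing on its legs on the worktop, far left or right. 30 mm along x, 54 mm over the legs' outer faces (y), 38 mm high; legs and crown 6 mm thick; slot 42 mm wide, 32 mm deep, open along x. Origin: centre between the feet, at foot level; z up. Astride the slat its x lies along it, feet 12 mm below its underside. Grip over the legs' outer faces.
- bolt_near: Bystander: mud-streaked track bolt with square head and nut, 140 mm long, 34 mm high, lying near the robot. Origin under the shank; x along it.
- bolt_far: Bystander: the same kind of bolt, lying beyond the crib on the far side.
- caliper: Bystander: yellow caliper, 190 mm long, 10 mm high, lying near the robot. Origin under the middle of its beam; x along it.
- depth_gauge: Bystander: brass depth gauge, a 70 mm cross bar with an 80 mm blade, 20 mm high, lying far out on the side where the clip is not. Origin under its middle; x along the blade.
- nut: Bystander: square steel nut, 46 x 46 x 28 mm, on the far side of the crib. Origin: centre of its underside.
- brush: Bystander: hand brush lying far left. Origin on its underside; x along it.

How it is judged:
By the outcome, as a careful person would: the job done as asked, in the order asked, and still so for the second after the job is handed in, with the robot touching nothing.
It also fails if it takes over 69 s, if anything falls off the work surface, if the arm or the gripper's body presses on something with over 40 N, if the wrist force passes 120 N, or if a joint passes its speed limit or range.

## Working session

There is one attempt and no reset: what is moved stays moved. The work goes in short steps, Python scripts to look and compute and a tool call to move; the robot and the scene stay as the last step left them, time stands still between calls to the robot, and variables do not carry over. Pictures are saved under pics/ and viewed, at most 10 in all, crops included, and the job is handed in when it is done.

Besides the shell and the picture viewer there is one more tool, called after "Request:" by a JSON object that holds its "api" and its "payload". arm_command: Moves the arm, as the interface text tells. Its arguments: {"type":"object","properties":{"motion":{"type":"array"}},"required":["motion"]}

```bash
mkdir -p pics; python3 - <<'E'
from bench import *
import cv2,numpy as np
o=get_obs();print(o['time'],o['tool_pos'],o['tcp_rot'],o['opening'])
for n in('top','scene'):
    im=read_camera(n);cv2.imwrite(f'pics/{n}0.png',im[:,:,::-1])
    c=get_calibration(n);print(n,{k:np.round(v,4).tolist() for k,v in c.items()})
print(get_calibration('wrist'))
E
```

```text
0.0 [ 0.19639867 -0.5400526   0.40375569] [ 9.84832072e-01  1.73507033e-01 -9.69435964e-05 -1.04429052e-03] 0.08553973553155478
top {'fx': 461.8714, 'fy': 461.8714, 'cx': 323.8892, 'cy': 198.9154, 'R': [[0.0218, -0.9996, 0.0199], [-0.9803, -0.0253, -0.1961], [0.1965, -0.0152, -0.9804]], 't': [-0.0198, 0.5885, 1.0662]}
scene {'fx': 381.1915, 'fy': 381.1915, 'cx': 316.1374, 'cy': 196.083, 'R': [[-0.0008, 1.0, 0.0023], [0.6495, 0.0023, -0.7604], [-0.7604, 0.0009, -0.6495]], 't': [0.0179, -0.3247, 1.4748]}
{'fx': 304.2765135562727, 'fy': 304.2765135562727, 'cx': 319.56923198904326, 'cy': 201.23379318286675, 'hand_eye': array([[-4.22833333e-04, -9.50374570e-01, -3.11107695e-01,
         7.89347748e-02],
       [ 9.99999805e-01, -5.44664517e-04,  3.04724239e-04,
        -4.66388096e-04],
       [-4.59051490e-04, -3.11107506e-01,  9.50374615e-01,
         2.98188748e-02],
       [ 0.00000000e+00,  0.00000000e+00,  0.00000000e+00,
         1.00000000e+00]])}
```

View pics/top0.png

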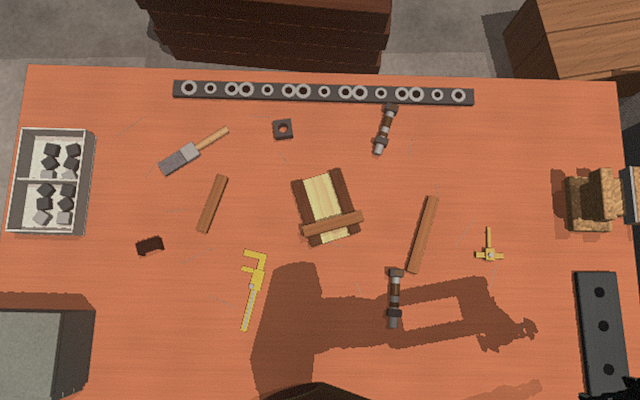

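View pics/scene0.png

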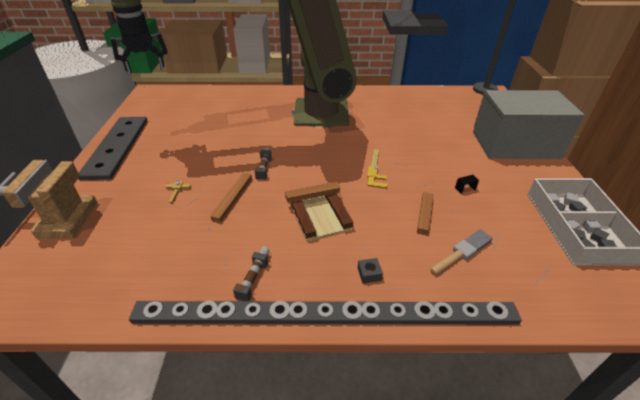

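Top view: crib at (326,205) with the laid slat on its near side (332,226), so the empty place is at the far end near (322,180). The short slat is at (212,204), the long slat at (423,235) and the clip at (150,245). The bolts, caliper and gauge stay clear of these.

```bash
cat >h.py <<'E'
from bench import *
import cv2,numpy as np
from scipy.spatial.transform import Rotation as Rn
def cam(name,obs=None):
    c=get_calibration(name);K=(c['fx'],c['fy'],c['cx'],c['cy'])
    if name=='wrist':
        H=np.array(c['hand_eye']);W=Rn.from_quat(obs['tcp_rot']).as_matrix()
        return K,W@H[:3,:3],W@H[:3,3]+obs['tool_pos']
    R=np.array(c['R']);return K,R.T,-R.T@np.array(c['t'])
def cast(C,px,z):
    K,R,o=C;px=np.asarray(px,float).reshape(-1,2)
    d=np.c_[(px[:,0]-K[2])/K[0],(px[:,1]-K[3])/K[1],np.ones(len(px))]@R.T
    return o+d*((z-o[2])/d[:,2])[:,None]
def proj(C,X):
    K,R,o=C;p=(np.atleast_2d(X)-o)@R
    return np.c_[p[:,0]/p[:,2]*K[0]+K[2],p[:,1]/p[:,2]*K[1]+K[3]]
def blobs(mask,C,z,roi,amin=60):
    x0,y0,x1,y1=roi;m=np.zeros_like(mask);m[y0:y1,x0:x1]=mask[y0:y1,x0:x1]
    out=[]
    for c in cv2.findContours(m,cv2.RETR_EXTERNAL,cv2.CHAIN_APPROX_NONE)[0]:
        if cv2.contourArea(c)<amin: continue
        P=cast(C,c.reshape(-1,2),z)[:,:2]
        (cx,cy),(w,h),a=cv2.minAreaRect((P*1000).astype(np.float32))
        if w<h: w,h,a=h,w,a+90
        a=(a+90)%180-90
        out.append((round(cx),round(cy),round(w),round(h),round(a,1)))
    return out
E
python3 - <<'E'
from h import *
im=cv2.imread('pics/top0.png');hsv=cv2.cvtColor(im,cv2.COLOR_BGR2HSV)
for p in[(212,204),(423,235),(332,226),(345,187),(150,245),(240,200),(322,190),(400,180),(215,215),(146,241)]: print(p,hsv[p[1],p[0]])
C=cam('top');print(C[2])
bg=cv2.medianBlur(hsv,5)[:,:,2]
for nm,roi,z in(('short',(185,165,240,242),.02),('long',(395,185,450,282),.02),('clip',(125,228,175,262),.038),('crib',(285,160,370,252),.03)):
  for t in(100,130,150):
    print(nm,t,blobs((hsv[:,:,2]<t).astype(np.uint8),C,z,roi))
v=im[155:260,120:450];cv2.imwrite('pics/c1.png',cv2.resize(v[:, 160:330],None,fx=4.5,fy=4.5,interpolation=cv2.INTER_CUBIC))
E
```

```text
(212, 204) [ 12 150 153]
(423, 235) [ 11 144 181]
(332, 226) [ 12 151 159]
(345, 187) [  9 150 102]
(150, 245) [  5 122  71]
(240, 200) [ 10 152 199]
(322, 190) [ 19 104 208]
(400, 180) [  9 150 196]
(215, 215) [  9 150 187]
(146, 241) [  8 120  68]
[0.36782567 0.01131769 1.16105047]
short 100 []
short 130 []
short 150 [(575, 261, 150, 6, -17.5)]
long 100 [(518, -238, 195, 6, -17.2)]
long 130 [(510, -226, 215, 51, -10.8)]
long 150 [(505, -226, 225, 53, -10.7)]
clip 100 [(467, 413, 62, 36, -70.7)]
clip 130 [(467, 412, 64, 38, -70.6)]
clip 150 [(468, 413, 64, 39, -70.7)]
crib 100 []
crib 130 [(509, -37, 144, 28, -72.1), (575, 43, 141, 45, 12.4), (618, -48, 120, 34, 17.5)]
crib 150 [(576, -8, 175, 159, 19.8)]
```

View pics/c1.png

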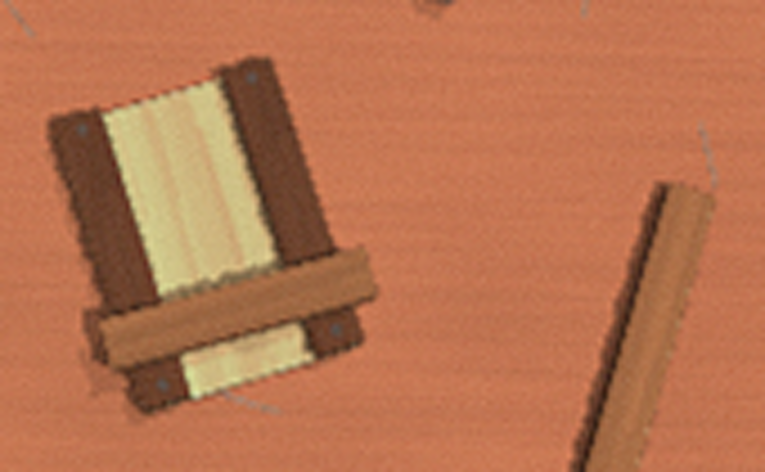

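Crop: the crib's bearers run to the far left at about 18°, with the slat across the near end; the long slat shows its dark left side face. I'll measure everything from one wrist view above the crib.

Request:
{"api": "arm_command", "payload": {"motion": [[0,0,0,0.98,-0.78,0,0],[0,0,0,0.98,-0.78,0,0],[0,0,0,0.98,-0.78,0,0],[0,0,0,0.98,-0.78,0,0],[0,0,0,0.98,-0.78,0,0],[0,0,0,0.98,-0.78,0,0],[0,0,0,0.98,-0.78,0,0],[0,0,0,0.98,-0.78,0,0],[0,0,0,0.98,-0.78,0,0],[0,0,0,0.98,-0.78,0,0],[0,0,0,0.98,-0.78,0,0],[0,0,0,0.98,-0.78,0,0],[0,0,0,0.98,-0.78,0,0],[0,0,0,0.98,-0.78,0,0]]}}

```text
time: 1.85
tool_pos: [0.5231, -0.0078, 0.4048]
tcp_rot: [0.985, 0.172, -0.0, 0.0]
wrist_force: [0.0, -0.1, 0.2]
opening: 0.0854
finger_force: 0.0
```

```bash
python3 - <<'E'
from h import *
import json
o=get_obs();im=read_camera('wrist')[:,:,::-1];cv2.imwrite('pics/w1.png',im)
json.dump({k:np.array(o[k]).tolist() for k in('tool_pos','tcp_rot')},open('w1.json','w'))
print(o['time'],o['tool_pos'],o['tcp_rot'])
E
```

```text
1.85 [ 0.523057   -0.00776089  0.40476575] [ 9.85034606e-01  1.72356594e-01 -1.64632149e-04  5.29663130e-05]
```

View pics/w1.png

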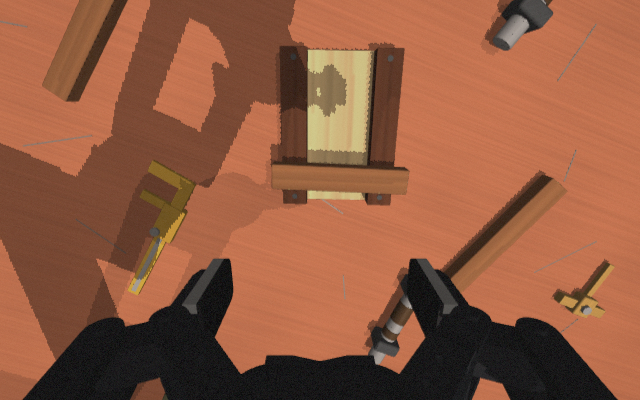

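Wrist view: four nail heads mark the bearers at (293,57), (390,58), (295,196), (380,199). The laid slat is at (340,179), and the long slat's upper end is at (553,183). Nails and slat edges will give the crib pose.

```bash
python3 - <<'E'
from h import *
import json
o=json.load(open('w1.json'));C=cam('wrist',o);T=cam('top')
im=cv2.imread('pics/w1.png');top=cv2.imread('pics/top0.png')
def nails(im,C,pts,r=7):
    g=im.astype(int);s=g[:,:,0]*1.0-g[:,:,2]*0.9   # bluish-grey vs brown
    q=[]
    for u,v in pts:
        w=s[v-r:v+r+1,u-r:u+r+1];w=np.clip(w-np.median(w)-10,0,None);Y,X=np.mgrid[v-r:v+r+1,u-r:u+r+1]
        q.append((np.sum(w*X)/w.sum(),np.sum(w*Y)/w.sum()))
    P=cast(C,q,.03)[:,:2]*1000
    print(np.round(q,1).tolist(),np.round(P,1).tolist(),'c',P.mean(0).round(1))
    d=lambda a,b:np.round([np.linalg.norm(P[a]-P[b]),np.degrees(np.arctan2(*(P[a]-P[b])[::-1]))],1)
    print('far-near L',d(0,2),'R',d(1,3),'L-R far',d(0,1),'near',d(2,3))
nails(im,C,[(293,57),(390,58),(295,196),(380,199)])
nails(top,T,[(120*0+280+82/4.5,155+129/4.5) and (280+18,155+29),(280+56,155+17),(280+36,155+85),(280+75,155+73)],4)
hw=cv2.cvtColor(im,cv2.COLOR_BGR2HSV);ht=cv2.cvtColor(top,cv2.COLOR_BGR2HSV)
print([hw[p[1],p[0]].tolist() for p in((340,179),(510,225),(80,50),(293,120),(240,170))])
# slat top faces by hand-picked top-view corners refined to subpixel
def corners(im,C,pts,z,nm):
    g=cv2.cvtColor(im,cv2.COLOR_BGR2GRAY)
    q=cv2.cornerSubPix(g,np.float32(pts).reshape(-1,1,2),(4,4),(-1,-1),(3,50,.01)).reshape(-1,2)
    P=cast(C,q,z)[:,:2]*1000;print(nm,q.round(1).tolist(),P.round(1).tolist(),'c',P.mean(0).round(1))
corners(im,C,[(273,164),(408,168),(408,193),(273,187)],.05,'laid')
# adaptive: slat masks in top view by hue/sat
h=ht.astype(int);b=cv2.GaussianBlur(top,(3,3),0).astype(int)
s=b[:,:,2]-b[:,:,0]
print('rb',[s[p[1],p[0]] for p in((212,204),(423,235),(240,200),(400,180),(218,190),(205,222),(428,215))])
for t in(95,105,112):
  m=(s<t).astype(np.uint8)
  print(t,blobs(m,T,.02,(185,165,240,242)),blobs(m,T,.02,(395,185,450,282)))
a=cv2.resize(top[165:255,120:240],None,fx=3.3,fy=3.3,interpolation=2);b=cv2.resize(top[185:285,380:460],None,fx=3.3,fy=3.3,interpolation=2)
H=max(a.shape[0],b.shape[0]);cv2.imwrite('pics/c2.png',np.hstack([cv2.copyMakeBorder(x,0,H-x.shape[0],0,0,0) for x in(a,b)]))
E
```

```text
[[292.9, 56.3], [390.0, 57.9], [294.3, 195.8], [379.0, 197.0]] [[629.6, 60.2], [662.2, -34.6], [487.1, 11.4], [519.7, -83.6]] c [574.6 -11.6]
far-near L [150.6  18.9] R [150.6  19. ] L-R far [100.3 108.9] near [100.5 108.9]
[[297.8, 183.4], [335.5, 171.9], [316.1, 240.6], [354.5, 228.1]] [[632.7, 60.2], [665.1, -34.0], [489.8, 10.6], [523.0, -83.5]] c [577.6 -11.7]
far-near L [151.2  19.2] R [150.4  19.2] L-R far [ 99.6 109. ] near [ 99.8 109.4]
[[12, 147, 158], [12, 147, 156], [12, 144, 151], [9, 147, 99], [9, 146, 197]]
laid [[270.5, 164.5], [408.8999938964844, 170.5], [405.3999938964844, 194.5], [271.29998779296875, 188.3000030517578]] [[518.3, 47.3], [563.1, -96.3], [536.9, -104.2], [493.1, 38.7]] c [527.8 -28.6]
rb [np.int64(89), np.int64(102), np.int64(118), np.int64(115), np.int64(92), np.int64(88), np.int64(101)]
95 [(578, 273, 151, 34, -17.4)] [(505, -228, 229, 53, -11.9)]
105 [(578, 273, 156, 37, -17.3)] [(514, -250, 267, 56, -23.2)]
112 [(584, 292, 160, 79, -18.2)] [(512, -255, 268, 68, -23.0)]
```

View pics/c2.png

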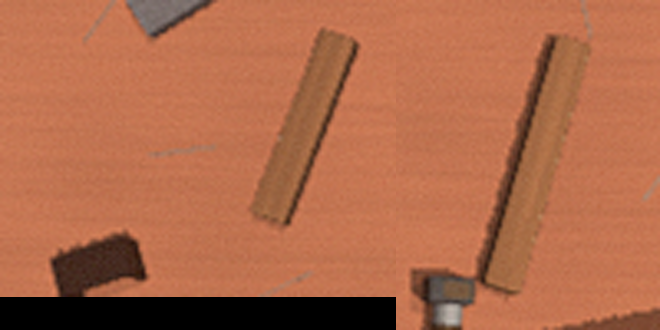

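Nails give crib centre ≈ (576,-12) mm, axis 18.9°, and the 100/150 mm spacings check. Crop: short slat top corners are (323,29), (350,40), (281,222), (252,210); long slat (554,36), (588,43), (522,292), (487,283); clip crown ≈ (97,262).

```bash
python3 - <<'E'
from h import *
T=cam('top')
for n,q in(('short',[(323,29),(350,40),(281,222),(252,210)]),('long',[(554,36),(588,43),(522,292),(487,283)])):
    q=np.float64(q)
    q=q/3.3-.35+((120,165) if n=='short' else (380-396/3.3,185))
    P=cast(T,q,.02)[:,:2]*1000
    print(n,P.round(0).tolist(),P.mean(0).round(1),[np.linalg.norm(P[i]-P[i-1]).round(0) for i in range(4)],[np.degrees(np.arctan2(*(P[a]-P[b])[::-1])).round(1) for a,b in((0,3),(1,2))])
from h import *
o=get_obs();R=Rn.from_quat(o['tcp_rot']);print(R.as_euler('ZYX',degrees=True))
E
```

```text
short [[655.0, 265.0], [647.0, 244.0], [506.0, 286.0], [514.0, 308.0]] [580.7 275.7] [np.float64(148.0), np.float64(23.0), np.float64(148.0), np.float64(24.0)] [np.float64(-17.2), np.float64(-16.7)]
long [[612.0, -269.0], [607.0, -295.0], [417.0, -241.0], [423.0, -215.0]] [ 514.8 -254.8] [np.float64(197.0), np.float64(27.0), np.float64(198.0), np.float64(27.0)] [np.float64(-16.0), np.float64(-15.9)]
[1.98563148e+01 4.80811389e-03 1.79994081e+02]
```

Request:
{"api": "arm_command", "payload": {"motion": [[0,0,-1,0.302,-0.495,0.15,0],[0,0,-1,0.302,-0.495,0.15,0],[0,0,-1,0.302,-0.495,0.15,0],[0,0,-1,0.302,-0.495,0.15,0],[0,0,-1,0.302,-0.495,0.15,0],[0,0,-1,0.302,-0.495,0.15,0],[0,0,-1,0.302,-0.495,0.15,0],[0,0,-1,0.302,-0.495,0.15,0],[0,0,-1,0.302,-0.495,0.15,0],[0,0,-1,0.302,-0.495,0.15,0]]}}

```text
time: 3.15
tool_pos: [0.5812, 0.2772, 0.3298]
tcp_rot: [0.604, 0.797, 0.0, 0.0]
wrist_force: [0.0, 0.4, 0.3]
opening: 0.086
finger_force: 0.0
```

Request:
{"api": "arm_command", "payload": {"motion": [[0,0,-0.665,0,0,0,0],[0,0,-0.665,0,0,0,0],[0,0,-0.665,0,0,0,0],[0,0,-0.665,0,0,0,0],[0,0,-0.665,0,0,0,0],[0,0,-0.665,0,0,0,0],[0,0,-0.665,0,0,0,0],[0,0,-0.665,0,0,0,0]]}}

```text
time: 4.15
tool_pos: [0.5811, 0.2776, 0.3298]
tcp_rot: [0.148, 0.989, 0.0, 0.0]
wrist_force: [0.1, -0.7, 0.5]
opening: 0.0857
finger_force: 0.0
```

```bash
cat >>h.py <<'E'
def to(x,y,z,yaw):
    "numbers of a move to a world pose, mm and degrees, tool down"
    o=get_obs();R=Rn.from_quat(o['tcp_rot']);p=np.array(o['tool_pos'])
    G=Rn.from_euler('ZYX',[yaw,0,180],degrees=True)
    r=(R.inv()*G).as_rotvec()/1.5;d=R.inv().apply(np.array([x,y,z])/1000-p)/.5
    print('to',np.round(np.r_[r,d],3).tolist(),'rows',max(np.linalg.norm(d)*8,np.degrees(np.linalg.norm(r)*1.5)/10.7).round(1))
def st():
    o=get_obs();print(round(o['time'],2),np.round(np.array(o['tool_pos'])*1000,1),'yaw',Rn.from_quat(o['tcp_rot']).as_euler('ZYX',degrees=True).round(1),'j',np.round(o['joints'],2),'open',round(o['opening'],4),'F',np.round(o['wrist_force'],1))
    return o
E
python3 - <<'E'
from h import *
o=st();im=read_camera('wrist')[:,:,::-1];cv2.imwrite('pics/w2.png',im)
C=cam('wrist',o)
b=cv2.GaussianBlur(im,(3,3),0).astype(int);s=b[:,:,2]-b[:,:,0]
P=proj(C,np.array([[.5807,.2757,.02],[.652,.254,.02],[.5095,.297,.02]]));print(P.round())
print(s[np.clip(P[:,1].astype(int),0,399),np.clip(P[:,0].astype(int),0,639)])
E
```

```text
4.15 [581.1 277.6 329.8] yaw [162.9   0.  180. ] j [ 0.38  0.46  1.46  0.    1.23 -0.89] open 0.0857 F [ 0.1 -0.7  0.5]
[[318. 191.]
 [318. 260.]
 [317. 110.]]
[ 89 117  46]
```

View pics/w2.png

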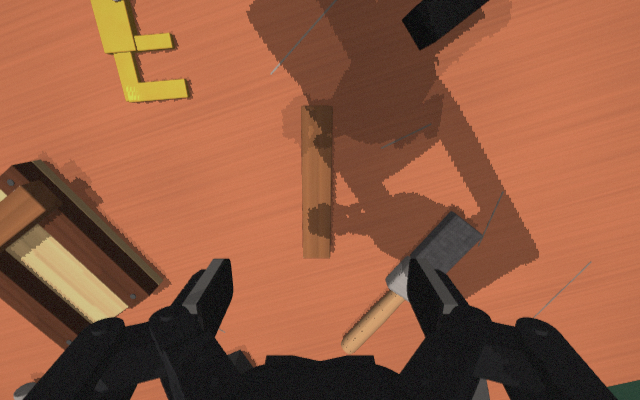

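Wrist view: short slat top face runs from (302–333,106) to (302–331,258), aligned with the tool. The brush is clear of the finger positions, about column 381, row 185.

```bash
python3 - <<'E'
from h import *
o=get_obs();C=cam('wrist',o)
P=cast(C,[(302,106),(332,106),(331,258),(302,258)],.02)[:,:2]*1000
print(P.round(0).tolist(),P.mean(0).round(1),[np.linalg.norm(P[i]-P[i-1]).round(0) for i in range(4)])
E
```

```text
[[503.0, 285.0], [510.0, 310.0], [654.0, 267.0], [645.0, 239.0]] [577.9 275.5] [np.float64(150.0), np.float64(26.0), np.float64(149.0), np.float64(30.0)]
```

Request:
{"api": "arm_command", "payload": {"motion": [[0,0,0,0.005,-0.005,0.12,0],[0,0,0,0.005,-0.005,0.22,0],[0,0,0,0.005,-0.005,0.28,0],[0,0,0,0.005,-0.005,0.304,0],[0,0,0,0.005,-0.005,0.304,0],[0,0,0,0.005,-0.005,0.304,0.75],[0,0,0,0.005,-0.005,0.304,1],[0,0,0,0.005,-0.005,0.304,1],[0,0,0,0.005,-0.005,0.304,1],[0,0,0,0.005,-0.005,0.304,1],[0,0,0,0.005,-0.005,0.304,1],[0,0,0,0.005,-0.005,0.304,1]]}}

```text
time: 5.7
tool_pos: [0.5784, 0.2764, 0.179]
tcp_rot: [0.147, 0.989, 0.001, 0.001]
wrist_force: [-0.0, 0.3, 5.5]
opening: 0.0266
finger_force: 60.2
```

Request:
{"api": "arm_command", "payload": {"motion": [[0,0,0,0,0,-0.04,1],[0,0,0,0,0,-0.12,1],[0,0,0,0,0,-0.24,1],[0,0,0,0,0,-0.3,1],[0,0,0,0,0,-0.3,1]]}}

```text
time: 6.32
tool_pos: [0.5787, 0.2765, 0.3309]
tcp_rot: [0.147, 0.989, 0.002, 0.003]
wrist_force: [-0.1, 0.1, -1.5]
opening: 0.0266
finger_force: 59.4
```

```bash
python3 - <<'E'
from h import *
o=st();im=read_camera('wrist')[:,:,::-1];cv2.imwrite('pics/w3.png',im)
c=np.array([576,-11.6]);e=np.array([np.cos(np.radians(18.9)),np.sin(np.radians(18.9))])
g=c+50*e;print('gap',g);to(*g,330,108.9)
E
```

```text
6.33 [578.7 276.5 330.9] yaw [163.1   0.3 179.8] j [ 0.38  0.45  1.46  0.    1.22 -0.9 ] open 0.0266 F [-0.1  0.1 -1.5]
gap [623.30426794   4.59587091]
to [0.001, 0.001, 0.63, -0.245, -0.493, -0.003] rows 5.1
```

View pics/w3.png

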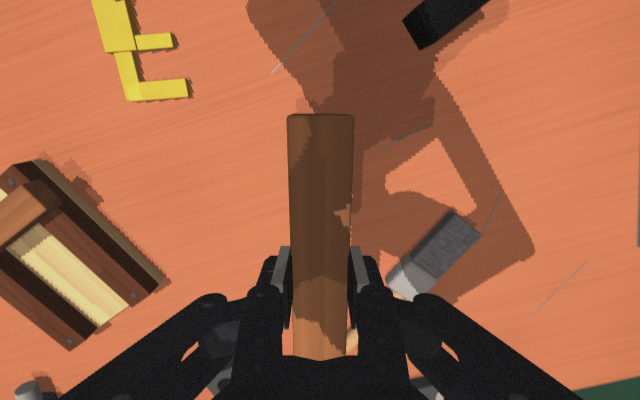

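The slat is held straight, near end edge at row 115, cols 288–353. I'll compute its offset in the hand, then the move.

```bash
python3 - <<'E'
from h import *
o=get_obs();C=cam('wrist',o);R=Rn.from_quat(o['tcp_rot']).as_matrix()
P=cast(C,[(288,115),(353,115)],o['tool_pos'][2]-.159);print('tool frame',((P-o['tool_pos'])@R*1000).round(1))
E
```

```text
tool frame [[ 75.4 -13.  158.9]
 [ 75.4  13.5 158.9]]
```

Request:
{"api": "arm_command", "payload": {"motion": [[0,0,0.63,-0.245,-0.493,0,1],[0,0,0.63,-0.245,-0.493,0,1],[0,0,0.63,-0.245,-0.493,0,1],[0,0,0.63,-0.245,-0.493,0,1],[0,0,0.63,-0.245,-0.493,0,1],[0,0,0.63,-0.245,-0.493,0.05,1],[0,0,0.63,-0.245,-0.493,0.05,1],[0,0,0.63,-0.245,-0.493,0.05,1]]}}

```text
time: 7.38
tool_pos: [0.623, 0.005, 0.3016]
tcp_rot: [0.581, 0.814, -0.001, -0.001]
wrist_force: [1.2, -0.2, 0.5]
opening: 0.0268
finger_force: 59.5
```

```bash
python3 - <<'E'
from h import *
o=st();im=read_camera('wrist')[:,:,::-1];cv2.imwrite('pics/w4.png',im)
C=cam('wrist',o);c=np.array([576,-11.6])
for e,f in((75,50),(-75,50),(75,-50),(-75,-50)):
    a=np.radians(18.9);p=c+e*np.array([np.cos(a),np.sin(a)])+f*np.array([-np.sin(a),np.cos(a)])
    print(e,f,proj(C,np.r_[p/1000,.03]).round(1))
to(623.3,4.6,209,108.9)
E
```

```text
7.38 [623.    5.  301.6] yaw [ 1.090e+02 -1.000e-01 -1.799e+02] j [-0.06  0.46  1.54  0.    1.15 -0.39] open 0.0268 F [ 1.2 -0.2  0.5]
75 50 [[353.7 143.1]]
-75 50 [[163.3 142.8]]
75 -50 [[349.7 256.8]]
-75 -50 [[181.  256.4]]
to [-0.001, -0.0, 0.001, -0.001, -0.0, 0.187] rows 1.5
```

View pics/w4.png

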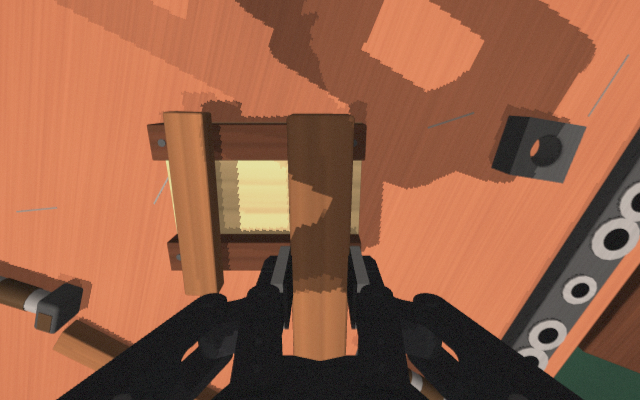

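Nails at (161,142) and (178,257) sit about 2 px left of prediction, so I'll shift 1.5 mm and lower. The laid slat is clear of the fingers.

Request:
{"api": "arm_command", "payload": {"motion": [[0,0,0,0,-0.003,0.07,1],[0,0,0,0,-0.003,0.13,1],[0,0,0,0,-0.003,0.16,1],[0,0,0,0,-0.003,0.172,1],[0,0,0,0,-0.003,0.18,1],[0,0,0,0,-0.003,0.184,1],[0,0,0,0,-0.003,0.186,1],[0,0,0,0,-0.003,0.186,1]]}}

```text
time: 8.43
tool_pos: [0.6221, 0.0041, 0.2101]
tcp_rot: [0.581, 0.814, 0.0, 0.0]
wrist_force: [-0.7, 0.1, -0.5]
opening: 0.0263
finger_force: 59.5
```

Request:
{"api": "arm_command", "payload": {"motion": [[0,0,0,0,0,0.002,1],[0,0,0,0,0,0.003,1],[0,0,0,0,0,0.003,1]]}}

```text
time: 8.8
tool_pos: [0.6221, 0.0041, 0.209]
tcp_rot: [0.581, 0.814, 0.0, 0.0]
wrist_force: [-2.0, -0.9, 6.2]
opening: 0.0264
finger_force: 60.2
```

Request:
{"api": "arm_command", "payload": {"motion": [[0,0,0,0,0,0,0.6],[0,0,0,0,0,0,0.3],[0,0,0,0,0,0,0],[0,0,0,0,0,0,0],[0,0,0,0,0,0,0],[0,0,0,0,0,-0.05,0],[0,0,0,0,0,-0.15,0],[0,0,0,0,0,-0.24,0],[0,0,0,0,0,-0.24,0]]}}

```text
time: 9.93
tool_pos: [0.6236, 0.0041, 0.3329]
tcp_rot: [0.581, 0.814, 0.003, 0.004]
wrist_force: [0.7, -0.2, 0.9]
opening: 0.0858
finger_force: 0.0
```

```bash
python3 - <<'E'
from h import *
st();to(515,-255,330,164)
E
```

```text
9.93 [623.6   4.1 332.9] yaw [108.9   0.2 179.5] j [-0.06  0.43  1.5   0.    1.2  -0.39] open 0.0858 F [ 0.7 -0.2  0.9]
to [0.004, 0.005, -0.641, -0.42, -0.374, 0.004] rows 5.1
```

Request:
{"api": "arm_command", "payload": {"motion": [[0,0,-0.641,-0.42,-0.374,0,0],[0,0,-0.641,-0.42,-0.374,0,0],[0,0,-0.641,-0.42,-0.374,0,0],[0,0,-0.641,-0.42,-0.374,0,0],[0,0,-0.641,-0.42,-0.374,0,0],[0,0,-0.641,-0.42,-0.374,0,0],[0,0,-0.641,-0.42,-0.374,0,0],[0,0,-0.641,-0.42,-0.374,0,0]]}}

```text
time: 10.92
tool_pos: [0.5131, -0.2546, 0.3275]
tcp_rot: [0.139, 0.99, 0.0, -0.001]
wrist_force: [0.9, 0.5, -0.7]
opening: 0.0858
finger_force: 0.0
```

```bash
python3 - <<'E'
from h import *
o=st();im=read_camera('wrist')[:,:,::-1];t=read_camera('top')[:,:,::-1];cv2.imwrite('pics/t1.png',t)
a=cv2.resize(im,None,fx=.9,fy=.9);b=cv2.resize(t[160:260,280:370],None,fx=2.2,fy=2.2)
cv2.imwrite('pics/w5.png',np.hstack([a,cv2.copyMakeBorder(b,0,360-220,0,0,0)]))
E
```

```text
10.93 [ 513.1 -254.6  327.5] yaw [ 1.64e+02 -1.00e-01  1.80e+02] j [-0.53  0.37  1.62  0.    1.15 -1.83] open 0.0858 F [ 0.9  0.5 -0.7]
```

View pics/w5.png

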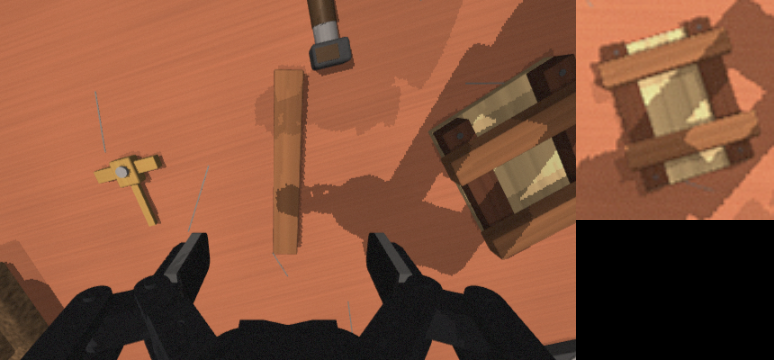

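View: the short slat lies parallel in the far place. The long slat's top face spans (274–302,70) to (273–298,254) in the 0.9-scaled picture, and the bolt and gauge are clear of the fingers.

```bash
python3 - <<'E'
from h import *
o=get_obs();C=cam('wrist',o)
P=cast(C,np.array([(274,70),(302,70),(298,254),(273,254)])/.9,.02)[:,:2]*1000
print(P.round(0).tolist(),P.mean(0).round(1),[np.linalg.norm(P[i]-P[i-1]).round(0) for i in range(4)],[np.degrees(np.arctan2(*(P[a]-P[b])[::-1])).round(1) for a,b in((0,3),(1,2))])
c=P.mean(0);to(c[0],c[1],178,164)
# short slat placed, top view
t=cv2.imread('pics/t1.png');T=cam('top')
E
```

```text
[[413.0, -239.0], [421.0, -214.0], [612.0, -270.0], [604.0, -298.0]] [ 512.7 -255.6] [np.float64(200.0), np.float64(26.0), np.float64(200.0), np.float64(29.0)] [np.float64(162.8), np.float64(163.6)]
to [0.0, -0.0, 0.001, 0.0, -0.003, 0.3] rows 2.4
```

Request:
{"api": "arm_command", "payload": {"motion": [[0,0,0.005,0,-0.003,0.12,0],[0,0,0.005,0,-0.003,0.22,0],[0,0,0.005,0,-0.003,0.28,0],[0,0,0.005,0,-0.003,0.298,0],[0,0,0.005,0,-0.003,0.298,0],[0,0,0.005,0,-0.003,0.298,0.75],[0,0,0.005,0,-0.003,0.298,1],[0,0,0.005,0,-0.003,0.298,1],[0,0,0.005,0,-0.003,0.298,1],[0,0,0.005,0,-0.003,0.298,1],[0,0,0.005,0,-0.003,0.298,1]]}}

```text
time: 12.4
tool_pos: [0.5132, -0.2569, 0.1804]
tcp_rot: [0.143, 0.99, -0.0, 0.001]
wrist_force: [-0.7, 1.1, 5.4]
opening: 0.0265
finger_force: 60.4
```

Request:
{"api": "arm_command", "payload": {"motion": [[0,0,0,0,0,-0.04,1],[0,0,0,0,0,-0.12,1],[0,0,0,0,0,-0.24,1],[0,0,0,0,0,-0.3,1],[0,0,0,0,0,-0.3,1],[0,0,0,0,0,-0.3,1]]}}

```text
time: 13.15
tool_pos: [0.5121, -0.2562, 0.3281]
tcp_rot: [0.143, 0.99, 0.0, -0.001]
wrist_force: [0.1, -0.2, -1.6]
opening: 0.0261
finger_force: 59.6
```

```bash
python3 - <<'E'
from h import *
o=st();im=read_camera('wrist')[:,:,::-1];cv2.imwrite('pics/w6.png',im)
C=cam('wrist',o)
# where the held slat's near end shows: column profile of R-B down the middle
g=cv2.cvtColor(im,cv2.COLOR_BGR2GRAY).astype(int)
for u in(308,320,332): 
    col=im[:,u].astype(int);print(u,[(v,col[v].tolist()) for v in range(50,115,5)])
R=Rn.from_quat(o['tcp_rot']).as_matrix();h=o['tool_pos'][2]-.159
X=np.array(o['tool_pos'])+R@np.array([[.100,.100],[-.0135,.0135],[.159,.159]]).__array__().T.dot(np.eye(3)).T if 0 else None
print(proj(C,np.array(o['tool_pos'])+np.array([[.1,-.0135,.159],[.1,.0135,.159]])@R.T).round(1))
to(575,-11.8,330,-161.1)
E
```

```text
13.15 [ 512.1 -256.2  328.1] yaw [ 1.636e+02 -1.000e-01  1.800e+02] j [-0.54  0.37  1.62  0.    1.16 -1.82] open 0.0261 F [ 0.1 -0.2 -1.6]
308 [(50, [74, 116, 179]), (55, [74, 118, 181]), (60, [74, 117, 181]), (65, [74, 116, 180]), (70, [75, 117, 179]), (75, [76, 117, 181]), (80, [78, 119, 182]), (85, [77, 118, 181]), (90, [76, 116, 180]), (95, [77, 117, 181]), (100, [78, 117, 181]), (105, [67, 103, 159]), (110, [77, 118, 182])]
320 [(50, [64, 99, 148]), (55, [63, 96, 147]), (60, [62, 96, 146]), (65, [62, 96, 147]), (70, [62, 97, 147]), (75, [61, 93, 145]), (80, [60, 92, 148]), (85, [66, 96, 150]), (90, [62, 94, 148]), (95, [63, 101, 155]), (100, [62, 100, 157]), (105, [67, 105, 161]), (110, [70, 107, 162])]
332 [(50, [61, 97, 148]), (55, [65, 98, 150]), (60, [63, 97, 148]), (65, [62, 95, 148]), (70, [56, 94, 146]), (75, [63, 98, 149]), (80, [59, 96, 147]), (85, [56, 92, 144]), (90, [60, 96, 148]), (95, [61, 97, 150]), (100, [63, 97, 149]), (105, [62, 95, 146]), (110, [67, 102, 153])]
[[284.7  48.5]
 [355.1  48.4]]
to [0.001, -0.002, -0.411, 0.017, 0.504, -0.005] rows 4.0
```

```bash
python3 - <<'E'
from h import *
im=cv2.imread('pics/w6.png').astype(int)
for u in(295,320,345): print(u,[int(im[v,u-3:u+4,2].mean()) for v in range(34,64,2)])
print([int(im[70,u].sum()//3) for u in range(276,366,3)])
E
```

```text
295 [204, 205, 207, 205, 203, 144, 170, 182, 182, 182, 182, 182, 182, 182, 181]
320 [204, 202, 203, 199, 202, 138, 141, 151, 153, 154, 153, 148, 148, 147, 148]
345 [172, 180, 184, 187, 182, 147, 132, 142, 141, 141, 141, 142, 142, 142, 141]
[139, 140, 138, 135, 112, 127, 127, 125, 122, 124, 122, 124, 121, 102, 101, 101, 104, 103, 103, 102, 100, 102, 101, 98, 98, 99, 92, 64, 71, 70]
```

Request:
{"api": "arm_command", "payload": {"motion": [[0,0,-0.411,0.017,0.504,0,1],[0,0,-0.411,0.017,0.504,0,1],[0,0,-0.411,0.017,0.504,0,1],[0,0,-0.411,0.017,0.504,0,1],[0,0,-0.411,0.017,0.504,0,1],[0,0,-0.411,0.017,0.504,0,1],[0,0,-0.411,0.017,0.504,0.05,1],[0,0,-0.411,0.017,0.504,0.05,1],[0,0,-0.411,0.017,0.504,0.05,1]]}}

```text
time: 14.32
tool_pos: [0.5757, -0.0138, 0.3042]
tcp_rot: [-0.163, 0.987, 0.0, -0.0]
wrist_force: [-0.6, -0.6, -0.2]
opening: 0.0263
finger_force: 59.7
```

```bash
python3 - <<'E'
from h import *
st();to(575,-11.8,232,-161.1)
E
```

```text
14.32 [575.7 -13.8 304.2] yaw [-161.2   -0.   180. ] j [-0.1   0.4   1.64 -0.    1.1  -2.  ] open 0.0263 F [-0.6 -0.6 -0.2]
to [0.0, -0.0, -0.001, -0.0, 0.004, 0.144] rows 1.2
```

Request:
{"api": "arm_command", "payload": {"motion": [[0,0,0,-0.003,0.004,0.06,1],[0,0,0,-0.003,0.004,0.11,1],[0,0,0,-0.003,0.004,0.13,1],[0,0,0,-0.003,0.004,0.14,1],[0,0,0,-0.003,0.004,0.143,1],[0,0,0,-0.003,0.004,0.145,1],[0,0,0,-0.003,0.004,0.145,1]]}}

```text
time: 15.2
tool_pos: [0.5768, -0.0101, 0.2323]
tcp_rot: [-0.164, 0.986, -0.0, 0.001]
wrist_force: [-1.5, -0.8, -0.6]
opening: 0.0267
finger_force: 59.7
```

Request:
{"api": "arm_command", "payload": {"motion": [[0,0,0,0,-0.002,0.001,1],[0,0,0,0,-0.002,0.003,1],[0,0,0,0,-0.002,0.003,1]]}}

```text
time: 15.58
tool_pos: [0.577, -0.0111, 0.2304]
tcp_rot: [-0.164, 0.986, -0.0, 0.0]
wrist_force: [-0.2, 0.3, 0.3]
opening: 0.0265
finger_force: 59.9
```

Request:
{"api": "arm_command", "payload": {"motion": [[0,0,0,0,0,0.001,1],[0,0,0,0,0,0.002,1],[0,0,0,0,0,0.002,1]]}}

```text
time: 15.95
tool_pos: [0.577, -0.011, 0.2303]
tcp_rot: [-0.164, 0.986, -0.0, 0.0]
wrist_force: [-2.5, -1.0, 7.5]
opening: 0.0263
finger_force: 60.8
```

Contact; release and rise.

Request:
{"api": "arm_command", "payload": {"motion": [[0,0,0,0,0,0,0.6],[0,0,0,0,0,0,0.3],[0,0,0,0,0,0,0],[0,0,0,0,0,0,0],[0,0,0,0,0,0,0],[0,0,0,0,0,-0.05,0],[0,0,0,0,0,-0.15,0],[0,0,0,0,0,-0.24,0],[0,0,0,0,0,-0.24,0],[0,0,0,0,0,-0.24,0]]}}

```text
time: 17.2
tool_pos: [0.5765, -0.011, 0.3489]
tcp_rot: [-0.164, 0.986, 0.0, -0.0]
wrist_force: [-0.5, -0.0, 0.4]
opening: 0.0858
finger_force: 0.0
```

```bash
python3 - <<'E'
from h import *
o=st();w=read_camera('wrist')[:,:,::-1];cv2.imwrite('pics/w7.png',w)
# clip rough pose from the first top picture: silhouette min-area rect at mid height, and dark pixels by band
im=cv2.imread('pics/top0.png');T=cam('top');v=im.max(2)
m=(v<110).astype(np.uint8)[228:262,125:175];ys,xs=np.nonzero(m);print(len(xs),xs.min()+125,xs.max()+125,ys.min()+228,ys.max()+228)
for r in range(30): print(''.join('%4d'%x for x in v[232+r,132:170:1]))
E
```

```text
17.2 [576.5 -11.  348.9] yaw [-161.1   -0.   180. ] j [-0.09  0.36  1.58 -0.    1.2  -1.99] open 0.0858 F [-0.5 -0.   0.4]
353 136 163 236 255
 203 200 198 203 200 199 199 195 200 193 197 194 200 194 196 196 195 195 195 195 194 196 196 193 191 193 196 194 195 193 193 191 191 192 189 194 189 190
 200 201 199 204 198 200 204 200 200 198 195 199 197 194 199 197 198 199 199 196 197 198 198 195 197 196 201 193 193 198 196 196 194 193 196 192 191 194
 199 201 201 202 200 197 197 197 200 200 204 198 199 200 204 197 202 201 197 197 202 207 206 209 211 180 186 209 202 198 201 200 198 203 197 197 197 198
 202 198 197 199 199 202 201 201 197 196 201 201 198 201 198 202 202 203 201 208 209 188 168 170 176 142 144 196 206 204 196 202 200 195 198 201 198 199
 200 200 200 201 199 197 198 202 200 200 200 203 200 201 202 203 208 207 209 185 170 145 109  97  99  98 103 149 195 208 201 198 201 197 193 196 197 192
 195 198 193 199 197 196 194 197 196 201 197 196 198 202 206 181 162 169 175 136 100  99  86  72  62  65  72  89 128 166 194 202 202 202 193 199 199 198
 195 197 195 196 198 198 195 200 198 20
[... 2932 characters left out ...]
 203 201 201 199 199 199 196 198 198 198 199 194 198 195 195 192 195 193 194 194 193 194
 202 197 198 200 197 199 204 184 168 187 193 194 190 194 203 199 200 201 195 198 198 196 198 195 200 196 197 200 195 194 197 197 194 197 198 194 194 192
 198 201 200 196 199 198 202 195 190 197 203 200 203 203 202 202 197 199 199 197 199 199 196 200 197 197 196 196 193 194 199 200 197 194 196 197 195 196
 194 194 195 194 195 199 200 198 201 202 199 196 198 201 198 197 199 198 198 198 198 197 199 199 198 198 198 198 203 194 192 195 196 197 198 197 197 193
 191 192 191 194 195 195 195 200 197 196 198 199 197 197 195 196 195 195 198 198 200 197 194 196 200 194 191 197 197 196 193 196 198 197 193 193 197 193
```

```bash
python3 - <<'E'
from h import *
to(469,418,350,-160.8)
E
```

```text
to [0.001, -0.001, -0.003, -0.075, 0.881, -0.003] rows 7.1
```

Request:
{"api": "arm_command", "payload": {"motion": [[0,0,0,-0.075,0.881,0,0],[0,0,0,-0.075,0.881,0,0],[0,0,0,-0.075,0.881,0,0],[0,0,0,-0.075,0.881,0,0],[0,0,0,-0.075,0.881,0,0],[0,0,0,-0.075,0.881,0,0],[0,0,0,-0.075,0.881,0,0],[0,0,0,-0.075,0.881,0,0],[0,0,0,-0.075,0.881,0,0],[0,0,0,-0.075,0.881,0,0],[0,0,0,-0.075,0.881,0,0]]}}

```text
time: 18.62
tool_pos: [0.4702, 0.4163, 0.3491]
tcp_rot: [-0.163, 0.987, -0.0, -0.0]
wrist_force: [-1.1, 0.6, -0.1]
opening: 0.0852
finger_force: 0.0
```

```bash
python3 - <<'E'
from h import *
o=st();im=read_camera('wrist')[:,:,::-1];cv2.imwrite('pics/w8.png',im)
C=cam('wrist',o);p=proj(C,[.469,.418,.038])[0];print(p)
g=im.max(2);x,y=p.astype(int)
for r in range(y-48,y+48,3): print(r,''.join('%4d'%k for k in g[r,x-56:x+60:4]))
E
```

```text
18.62 [470.2 416.3 349.1] yaw [-161.2   -0.  -180. ] j [ 0.66  0.42  1.47 -0.    1.25 -1.24] open 0.0852 F [-1.1  0.6 -0.1]
[321.51269058 189.73418852]
141  202 201 199 203 204 130 128 124 127 129 130 125 126 120 102 105 102 102 101 100 105 103 102 102 103 103 104 104 104
144  204 203 200 201 197 125 123 127 129 123 125 127 132 126 101 104  99 103 102 103 101 103 101 101 103 105 101 103 106
147  201 199 206 203 200 187 126 125 129 130 128 124 127 121 108  99 100 105  99 102 101 103 101 101 102  99 102 102 104
150  207 206 202 199 205 206 134 124 126 126 129 128 129 126 102 102 103 105  98 106 102 105 100 100 102 101 100 102 101
153  203 205 205 206 204 203 207 132 128 126 127 128 130 126 103  99 101 100 104 105 102 102 103  99 103 104 104 102 101
156  196 197 201 205 206 208 209 135 128 129 125 128 129 128 103 105 104 102 102 101 104 130 100 103 101  99 104 101 102
159  202 200 198 198 203 205 207 209 128 126 129 128 125 121 101  99 102 105 104 102 103 100 102 104 103 109 102 101  99
162  197 195 200 203 201 198 203 204 131 126 105 106 106 105 103 104 103 105 104 107  90 102 100 103 
[... 2223 characters left out ...]
203 201 198 198 198 203 128 125 126 126 129 125 125 128 126 126 129 129 129 128 161 209 203 209
222  196 197 201 199 200 197 198 204 199 201 197 123 126 128 128 125 124 129 128 126 125 124 152 156 208 209 206 206 213
225  198 203 196 197 196 199 199 198 195 200 124 126 122 124 125 127 130 127 128 128 154 198 205 204 206 203 210 206 205
228  207 205 200 201 202 197 196 196 199 125 122 124 125 125 123 124 122 152 202 202 205 206 205 202 206 202 204 207 208
231  197 200 205 205 200 201 202 196 194 124 122 124 123 125 126 124 123 197 196 204 206 203 191 127 130 130 188 184 203
234  204 200 198 193 203 207 133 123 128 124 121 123 121 124 123 125 128 126 124 193 186 133 128 132 130 133 131 130 128
```

```bash
python3 - <<'E'
from h import *
o=get_obs();im=cv2.imread('pics/w8.png');C=cam('wrist',o);R=Rn.from_quat(o['tcp_rot']).as_matrix()
m=(im.max(2)<62).astype(np.uint8);m[:, :270]=0;m[:,380:]=0;m[:150]=0;m[215:]=0
for r in(174,180,186,192,197): x=np.nonzero(m[r])[0];print(r,x.min(),x.max())
for c in(300,312,324,336,347): y=np.nonzero(m[:,c])[0];print(c,y.min(),y.max())
L=np.mean([np.nonzero(m[r])[0].min() for r in range(180,197)])-.5;Rr=np.mean([np.nonzero(m[r])[0].max() for r in range(180,197)])+.5
B=np.mean([np.nonzero(m[:,c])[0].max() for c in range(302,346)])+.5
P=(cast(C,[(L,190),(Rr,190),(322,B)],.038)-o['tool_pos'])@R*1000
print(L,Rr,B,P.round(1),'centre tool x,y',P[2,0]+15,(P[0,1]+P[1,1])/2)
E
```

```text
174 296 352
180 296 351
186 296 351
192 297 351
197 297 351
300 164 200
312 170 200
324 170 200
336 170 200
347 163 199
296.02941176470586 351.5 200.45454545454547 [[ 1.000e-01 -2.230e+01  3.112e+02]
 [ 0.000e+00  3.100e+01  3.112e+02]
 [-1.050e+01  2.600e+00  3.112e+02]] centre tool x,y 4.497877872289044 4.312642342776787
```

Request:
{"api": "arm_command", "payload": {"motion": [[0,0,-0.01,0.009,0.0085,0.12,0],[0,0,-0.01,0.009,0.0085,0.22,0],[0,0,-0.01,0.009,0.0085,0.28,0],[0,0,-0.01,0.009,0.0085,0.32,0],[0,0,-0.01,0.009,0.0085,0.342,0],[0,0,-0.01,0.009,0.0085,0.342,0],[0,0,-0.01,0.009,0.0085,0.342,0.3],[0,0,-0.01,0.009,0.0085,0.342,0.6],[0,0,-0.01,0.009,0.0085,0.342,1],[0,0,-0.01,0.009,0.0085,0.342,1],[0,0,-0.01,0.009,0.0085,0.342,1],[0,0,-0.01,0.009,0.0085,0.342,1]]}}

```text
time: 20.18
tool_pos: [0.4644, 0.4208, 0.1797]
tcp_rot: [-0.172, 0.985, 0.001, 0.001]
wrist_force: [-0.3, -0.9, 5.4]
opening: 0.0532
finger_force: 64.0
```

Request:
{"api": "arm_command", "payload": {"motion": [[0,0,0,0,0,-0.03,1],[0,0,0,0,0,-0.1,1],[0,0,0,0,0,-0.22,1],[0,0,0,0,0,-0.34,1],[0,0,0,0,0,-0.34,1],[0,0,0,0,0,-0.34,1]]}}

```text
time: 20.92
tool_pos: [0.4633, 0.42, 0.3484]
tcp_rot: [-0.172, 0.985, -0.0, -0.0]
wrist_force: [0.3, -0.8, -2.3]
opening: 0.053
finger_force: 63.5
```

```bash
python3 - <<'E'
from h import *
o=st();im=read_camera('wrist')[:,:,::-1];cv2.imwrite('pics/w9.png',im)
C=cam('wrist',o);R=Rn.from_quat(o['tcp_rot']).as_matrix()
# expected corners of crown in hand: x +-15,y +-27, z 178-38=140
print(proj(C,np.array(o['tool_pos'])+np.array([[.015,-.027,.14],[.015,.027,.14],[-.015,0,.14],[.015,0,.14],[.015,0,.146]])@R.T).round(1))
g=im.max(2)
for u in(300,320,340): print(u,[int(g[v,u-2:u+3].mean()) for v in range(200,340,4)])
# long slat as laid, from picture w7
w=cv2.imread('pics/w7.png');o7=dict(tool_pos=[.5765,-.011,.3489],tcp_rot=Rn.from_euler('ZYX',[-161.1,0,180],degrees=True).as_quat())
C7=cam('wrist',o7);E=[(x*100,y*14) for x,y in((1,1),(1,-1),(-1,-1),(-1,1))];a=np.radians(18.9)
pr=proj(C7,[[.575+(x*np.cos(a)-y*np.sin(a))/1e3,-.0118+(x*np.sin(a)+y*np.cos(a))/1e3,.07] for x,y in E]);print('long expect',pr.round(0).tolist())
s=cv2.GaussianBlur(w,(3,3),0).astype(int)
for r in(100,130,160,190,220): print(r,[(u,s[r,u].tolist()[2]) for u in range(276,370,4)])
print([(v,s[v,318,2]) for v in range(40,110,4)])
E
```

```text
20.93 [463.3 420.  348.4] yaw [-160.2   -0.  -180. ] j [ 0.67  0.42  1.47  0.    1.25 -1.25] open 0.053 F [ 0.3 -0.8 -2.3]
[[252.9 269.4]
 [384.4 269.4]
 [318.7 329.3]
 [318.6 269.4]
 [318.7 262.1]]
300 [147, 180, 191, 215, 218, 220, 220, 218, 169, 168, 157, 157, 159, 153, 157, 156, 17, 15, 21, 25, 24, 25, 25, 24, 19, 22, 18, 18, 19, 19, 21, 24, 221, 223, 222]
320 [144, 144, 144, 143, 141, 140, 142, 142, 138, 140, 140, 137, 140, 139, 139, 168, 17, 18, 26, 27, 26, 22, 25, 21, 17, 20, 19, 15, 21, 22, 25, 23, 225, 222, 223]
340 [141, 139, 143, 145, 145, 144, 142, 141, 145, 143, 138, 142, 140, 142, 141, 140, 19, 26, 26, 23, 27, 24, 21, 21, 17, 17, 21, 17, 23, 19, 20, 20, 214, 224, 220]
long expect [[334.0, 298.0], [304.0, 298.0], [300.0, 72.0], [337.0, 72.0]]
100 [(276, 96), (280, 47), (284, 141), (288, 212), (292, 214), (296, 213), (300, 214), (304, 171), (308, 176), (312, 176), (316, 174), (320, 177), (324, 169), (328, 168), (332, 161), (336, 154), (340, 112), (344, 144), (348, 211), (352, 213), (356, 189), (360, 85), (364, 110), (368, 106)]
130 [(276, 163), (280, 163), (284, 163), (28
[... 790 characters left out ...]
(360, 105), (364, 106), (368, 96)]
220 [(276, 81), (280, 81), (284, 68), (288, 94), (292, 101), (296, 101), (300, 104), (304, 146), (308, 169), (312, 174), (316, 181), (320, 177), (324, 167), (328, 162), (332, 160), (336, 92), (340, 106), (344, 107), (348, 116), (352, 109), (356, 82), (360, 89), (364, 87), (368, 81)]
[(40, np.int64(199)), (44, np.int64(199)), (48, np.int64(202)), (52, np.int64(202)), (56, np.int64(202)), (60, np.int64(201)), (64, np.int64(196)), (68, np.int64(205)), (72, np.int64(186)), (76, np.int64(169)), (80, np.int64(169)), (84, np.int64(168)), (88, np.int64(167)), (92, np.int64(168)), (96, np.int64(170)), (100, np.int64(176)), (104, np.int64(176)), (108, np.int64(176))]
```

The clip is centred in the hand (rows 263–327, as predicted), and the long slat lies where expected.

```bash
python3 - <<'E'
from h import *
to(575.4,-11.6,348,-161.1)
E
```

```text
to [-0.001, -0.002, 0.01, 0.081, -0.888, -0.001] rows 7.1
```

Request:
{"api": "arm_command", "payload": {"motion": [[0,0,0.01,0.081,-0.888,0,1],[0,0,0.01,0.081,-0.888,0,1],[0,0,0.01,0.081,-0.888,0,1],[0,0,0.01,0.081,-0.888,0,1],[0,0,0.01,0.081,-0.888,0,1],[0,0,0.01,0.081,-0.888,0,1],[0,0,0.01,0.081,-0.888,0,1],[0,0,0.01,0.081,-0.888,0,1],[0,0,0.01,0.081,-0.888,0.08,1],[0,0,0.01,0.081,-0.888,0.12,1],[0,0,0.01,0.081,-0.888,0.12,1],[0,0,0.01,0.081,-0.888,0.12,1]]}}

```text
time: 22.48
tool_pos: [0.576, -0.0105, 0.288]
tcp_rot: [-0.165, 0.986, 0.0, -0.0]
wrist_force: [0.8, -0.2, -1.5]
opening: 0.0534
finger_force: 63.9
```

```bash
python3 - <<'E'
from h import *
o=st();im=read_camera('wrist')[:,:,::-1];cv2.imwrite('pics/w10.png',im)
C=cam('wrist',o);R=Rn.from_quat(o['tcp_rot']).as_matrix();s=cv2.GaussianBlur(im,(3,3),0).astype(int)
for r in(100,130,160):print(r,[(u,s[r,u,2]) for u in range(280,366,3)])
for d in(.05,.08): print(proj(C,[np.array([.5754,-.0116,.07])+Rn.from_euler('z',18.9,degrees=True).apply([-d,y,0]) for y in(.014,-.014)]).round(1))
to(575.4,-11.6,218,-161.1)
E
```

```text
22.48 [576.  -10.5 288. ] yaw [-161.   -0.  180.] j [-0.09  0.42  1.66  0.    1.07 -1.99] open 0.0534 F [ 0.8 -0.2 -1.5]
100 [(280, np.int64(233)), (283, np.int64(233)), (286, np.int64(233)), (289, np.int64(233)), (292, np.int64(233)), (295, np.int64(212)), (298, np.int64(202)), (301, np.int64(208)), (304, np.int64(204)), (307, np.int64(202)), (310, np.int64(204)), (313, np.int64(199)), (316, np.int64(203)), (319, np.int64(205)), (322, np.int64(198)), (325, np.int64(195)), (328, np.int64(194)), (331, np.int64(193)), (334, np.int64(186)), (337, np.int64(186)), (340, np.int64(181)), (343, np.int64(121)), (346, np.int64(130)), (349, np.int64(168)), (352, np.int64(229)), (355, np.int64(232)), (358, np.int64(232)), (361, np.int64(233)), (364, np.int64(217))]
130 [(280, np.int64(178)), (283, np.int64(178)), (286, np.int64(177)), (289, np.int64(176)), (292, np.int64(175)), (295, np.int64(168)), (298, np.int64(199)), (301, np.int64(205)), (304, np.int64(201)), (307, np.int64(202)), (310, np.int64(203)), (313, np.int64(197)), (316, np.int64(203)), (319, np.int64(206)), (322, np.int64(199)), (
[... 363 characters left out ...]
.int64(193)), (289, np.int64(194)), (292, np.int64(194)), (295, np.int64(184)), (298, np.int64(196)), (301, np.int64(204)), (304, np.int64(200)), (307, np.int64(201)), (310, np.int64(200)), (313, np.int64(198)), (316, np.int64(204)), (319, np.int64(205)), (322, np.int64(199)), (325, np.int64(196)), (328, np.int64(193)), (331, np.int64(189)), (334, np.int64(187)), (337, np.int64(185)), (340, np.int64(139)), (343, np.int64(127)), (346, np.int64(170)), (349, np.int64(191)), (352, np.int64(192)), (355, np.int64(191)), (358, np.int64(188)), (361, np.int64(167)), (364, np.int64(165))]
[[340.2 152.4]
 [294.9 152.4]]
[[341.3 101.3]
 [293.7 101.3]]
to [-0.0, 0.0, 0.001, 0.003, -0.001, 0.141] rows 1.1
```

The slat lies within 1 mm of prediction and is lined up with the clip, so I'll lower it.

Request:
{"api": "arm_command", "payload": {"motion": [[0,0,0,0.002,0,0.03,1],[0,0,0,0.002,0,0.06,1],[0,0,0,0.002,0,0.09,1],[0,0,0,0.002,0,0.115,1],[0,0,0,0.002,0,0.13,1],[0,0,0,0.002,0,0.136,1],[0,0,0,0.002,0,0.138,1],[0,0,0,0.002,0,0.138,1]]}}

```text
time: 23.52
tool_pos: [0.5753, -0.0115, 0.2196]
tcp_rot: [-0.164, 0.986, -0.0, 0.0]
wrist_force: [-0.1, -0.6, -2.0]
opening: 0.0533
finger_force: 64.0
```

Request:
{"api": "arm_command", "payload": {"motion": [[0,0,0,0,0,0.001,1],[0,0,0,0,0,0.002,1],[0,0,0,0,0,0.002,1]]}}

```text
time: 23.9
tool_pos: [0.5751, -0.0114, 0.2183]
tcp_rot: [-0.164, 0.986, -0.0, 0.0]
wrist_force: [-0.0, 0.2, -2.8]
opening: 0.0536
finger_force: 64.0
```

Request:
{"api": "arm_command", "payload": {"motion": [[0,0,0,0,0,0.001,1],[0,0,0,0,0,0.002,1],[0,0,0,0,0,0.002,1]]}}

```text
time: 24.28
tool_pos: [0.5751, -0.0114, 0.2177]
tcp_rot: [-0.164, 0.986, -0.0, 0.0]
wrist_force: [-2.3, 0.3, 4.3]
opening: 0.0531
finger_force: 64.7
```

Contact at the expected height; release, rise, and back off so that the top camera sees the crib.

Request:
{"api": "arm_command", "payload": {"motion": [[0,0,0,0,0,0,0.35],[0,0,0,0,0,0,0.15],[0,0,0,0,0,0,0],[0,0,0,0,0,0,0],[0,0,0,0,0,0,0],[0,0,0,0,0,-0.05,0],[0,0,0,0,0,-0.14,0],[0,0,0,0,0,-0.24,0],[0,0,0,0,0,-0.3,0],[0,0,0,0.1,-0.3,-0.3,0],[0,0,0,0.1,-0.3,-0.3,0],[0,0,0,0.1,-0.3,-0.3,0],[0,0,0,0.1,-0.3,-0.3,0],[0,0,0,0.1,-0.3,-0.3,0]]}}

```text
time: 26.02
tool_pos: [0.5762, -0.1692, 0.367]
tcp_rot: [-0.164, 0.986, 0.001, -0.0]
wrist_force: [0.1, -0.4, -0.6]
opening: 0.0854
finger_force: 0.0
```

```bash
python3 - <<'E'
from h import *
st();t=read_camera('top')[:,:,::-1];w=read_camera('wrist')[:,:,::-1]
cv2.imwrite('pics/t2.png',t);s=read_camera('scene')[:,:,::-1]
a=cv2.resize(t[150:270,265:385],None,fx=3,fy=3,interpolation=2);b=cv2.resize(s[165:250,270:370],None,fx=3.6,fy=3.6,interpolation=2)
c=cv2.resize(w,(380,238));H=600;top=np.hstack([cv2.copyMakeBorder(x,0,360-x.shape[0],0,0,0) for x in(a,b)])
d=cv2.resize(t,(340,212));bot=np.hstack([c,cv2.copyMakeBorder(d,0,26,0,0,0)])
cv2.imwrite('pics/fin.png',np.vstack([top,bot]) if top.shape[1]==bot.shape[1] else top)
print(top.shape,bot.shape)
E
```

```text
26.02 [ 576.2 -169.2  367. ] yaw [-161.1   -0.   179.9] j [-0.36  0.37  1.51  0.    1.27 -2.26] open 0.0854 F [ 0.1 -0.4 -0.6]
(360, 720, 3) (238, 720, 3)
```

View pics/fin.png

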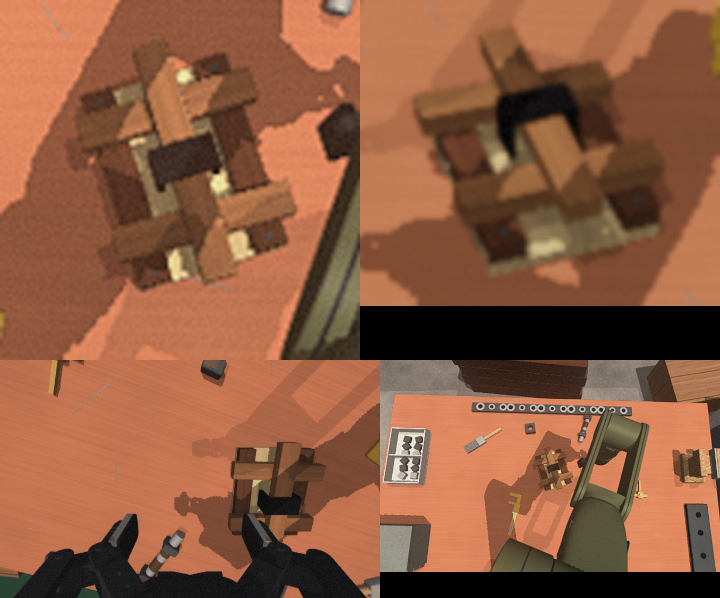

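The pictures show both cross slats on the bearers, the long slat over their middle, and the clip astride its middle with a leg on each side. The gripper is clear and the bystanders are where they were.

```bash
python3 -c "
from bench import *
print(finish_job())"
```

```text
the job is handed in; nothing more can be done
None
```

The crib is finished and handed in at about 26 s: the short slat is in the far empty place, the long slat lies crosswise over the middle, and the clip sits astride its middle with one leg down each side.

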